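Un-nest the terminal bin and stack it on its ledges

TASK

On this machine-lab bench two pairs of grey stack-and-nest bins stand among the instruments. In the low pair the empty upper bin is nested down inside the bin of brass terminals: lift it straight out, turn it half a turn and set it gently back on the same bin, squarely over it, so that it rests on the ledges instead of nesting, and let go. Leave the lower bin standing where it is, and do not disturb the tall pair, which is already stacked properly.

Things in the scene. Friction and masses are not known exactly. Their poses are not given: they have to be found in the camera images.
- bin_top: Empty grey bin to turn, 0.14 kg, 160 (x) x 66 (y) x 76 (z) mm, 3 mm walls; starts nested in bin_base, same heading, origin 40 mm above its origin. Origin: centre of underside; x along its length to the low front end, z up. Grip across the 66 mm width on the straight collar, 40 to 76 mm up (rim). Turned half a turn it rests on bin_base's ledges, origin 72 mm above its origin; play 5 mm each side.
- top_front (a point): Middle of the top edge of bin_top's front end wall, which is cut down to 54 mm height (the other walls reach 76 mm): 80 mm along +x and 54 mm up from bin_top's origin; axes as bin_top.
- bin_base: Lower bin of the low pair, brass terminals in it, loose on the bench, 0.6 kg; same shape and axes as bin_top, to stay put. Collar 60 mm wide inside; ledges 14 mm deep on both side walls at x -32..-8 and 44..70 mm, tops 72 mm up, 4 mm below the rim. Underside of each bin: 50 mm wide at x -71..-38 and -2..38 mm, 24 mm wide between and at the front, where ledges pass when nesting.
- pair_top: Upper bin of the neighbouring tall pair: same shape, origin and axes as bin_top, already turned half a turn and resting on the ledges of its own lower bin, its origin 72 mm and its rim 148 mm above the bench (the low pair's rim is 116 mm up). Loose; not to be disturbed.
There are look-alikes about, which are no part of the job. What is shaped like the bin_top but blue or purple is not meant.

How it is judged:
By the outcome, as a careful person would: the job done as asked, in the order asked, and still so for the second after the job is handed in, with the robot touching nothing.
It also fails if it takes over 43 s, if anything falls off the work surface, if the arm or the gripper's body presses on something with over 40 N, if the wrist force passes 120 N, or if a joint passes its speed limit or range.

ROBOT

A 7-joint arm with a two-finger parallel gripper is mounted at the origin on the work surface. World frame = base frame: x ahead of the robot, y to its left, z up, the work surface at z = 0. Lengths are in m, angles in rad, forces in N, time in s.
With the tool pointing down it reaches from about 0.4 to 0.85 m from the base axis. Payload 4.5 kg.
Tool frame: the origin (TCP) lies between the finger pads; the fingertips stand 11 mm ahead of it and the grasp point (between the pads) lies 8 mm behind it (r.tip_reach is the distance from the TCP to the fingertips, in m); x points along the fingers, y is the direction in which the jaws open and shut, and the axes are right-handed (so a half turn about x gives the same grasp; the last joint's range is limited). The gripper opens to 88 mm and grips with 3 to 60 N. Pads are 18 mm wide; open, the fingers measure 123 mm over their backs; the gripper's body (75 mm by 187 mm) begins 45 mm behind the grasp point.
Start: joints at [1.269, 0.689, -0.195, 1.565, 0.157, 0.902, -0.215], TCP at [0.206, -0.59, 0.25] pointing down, gripper open.
Joint ranges: [-3.01, 3.01], [-0.46, 2.08], [-1.47, 1.51], [0.13, 2.56], [-1, 4.14], [0.04, 2.09], [-2.66, 2.66]. Speed limits (rad/s): [2.57, 2.57, 3.14, 3.14, 3.14, 3.14, 3.14].

INTERFACE

Orientations are given as a unit quaternion [x, y, z, w].
In Python, from plant import r gives the robot as it stands.
- The arm moves only by the tool drive_tool, never from a script. Its argument "deltas" is a list of rows, each a list of 3 entries, a list of its own where there are three numbers: the turn, a rotation vector about the tool's x, y, z in degrees, then the shift along the tool's x, y, z in cm, then the finger opening in cm, from 0 to 8.81. A call has 1 to 12 rows; each row shifts and turns the commanded pose from where the row before left it, along the tool's axes as they then stand; what a row does not reach is not made up. A row lasts 1/12 s, in which the tool goes at most 41.7 mm and 7.16 degrees, less where a joint would pass 70% of its speed; a pose out of reach is approached as far as the arm can. A call is refused whole if a number of a shift passes 4.17 or a number of a turn 7.16, either way. A call with a gripper value outside its range is refused whole. The fingers move at their own pace and stop on an object; "force" is the grip in N (left out, the last holds). Time passes only in rows, so rows that do not move let the fingers close. It gives the time, the measured TCP pose, the force and the opening at its end, in the units of the state.
- r.get_state(): the state, without advancing time (a new reading comes with each control period).
- r.snapshot(name): name is "scene" or "top" or "wrist"; returns a dict with "color" (420x560x3 uint8, red, green, blue), "fov_y" (degrees; the focal length in pixels is half the picture's height over the tangent of half this angle, whatever the lens; pixels are square), "cx", "cy" (the principal point, pixels), "k1" (the pictures are not rectified: a ray, as slopes to the right and down, at radius r is drawn at 1 + k1 r^2 times it, then the intrinsics apply), "extrinsics" (4x4, takes a point from world to camera coordinates); the wrist camera has in their place "tool_from_camera" (4x4, takes a point from camera to tool coordinates, whose origin is the TCP and whose axes are the tool frame's). Camera axes: x right, y up, looking along -z (the intrinsics and any distortion apply to the point x, -y, -z); pixel columns grow to the right and rows downward; lengths in m; the calibration is good to about 2 mm. A picture is of the moment at which its call begins: read the wrist's pose just before it. There is no depth.
- r.finish_job(): hands the job in, once; it reports no verdict.
The state is a dict: "clock": time; "q": joint angles; "qd": joint speeds; "joint_torque": joint torques, N m; "tool_pos": TCP position; "eef_rot": TCP orientation; "contact_force": force on the tool from outside, world axes, zero at the start; "moment": the same for the moment, N m; "opening": opening from 0.0 (shut) to 1.0 (fully open).
Only numpy, scipy, OpenCV 4.12 (cv2) and the standard library are available. Lean on these libraries where they do the work, as an engineer would, in place of code of your own. Each camera call takes 0.05 s, during which the arm holds its last target. There are 200 camera calls.

## Working session

There is one attempt and no reset: what is moved stays moved. The work goes in short steps, Python scripts to look and compute and a tool call to move; the robot and the scene stay as the last step left them, time stands still between calls to the robot, and variables do not carry over. Pictures are saved under pics/ and viewed, about 8 in all and at most 12, crops included, and the job is handed in when it is done.

Besides the shell and the picture viewer there is one more tool, called after ">>>" in YAML: its name, and indented under it one key for each argument. drive_tool: Moves the arm, as the interface text tells. Its arguments: {"type":"object","properties":{"deltas":{"type":"array","items":{"type":"array"}},"force":{"type":"number"}},"required":["deltas"]}

```bash
mkdir -p pics; ls; cat > h.py <<'E'
import numpy as np, cv2
from plant import r
from scipy.spatial.transform import Rotation as R
def snap(n,f):
    s=r.get_state(); d=r.snapshot(n); cv2.imwrite('pics/'+f,d['color'][:,:,::-1]); d['s']=s; return d
def cam(d):
    if 'extrinsics' in d: return np.array(d['extrinsics'])
    T=np.eye(4); T[:3,:3]=R.from_quat(d['s']['eef_rot']).as_matrix(); T[:3,3]=d['s']['tool_pos']
    return np.linalg.inv(T@np.array(d['tool_from_camera']))
def ray(d,u,v):
    f=210/np.tan(np.radians(d['fov_y'])/2); K=np.array([[f,0,d['cx']],[0,f,d['cy']],[0,0,1.]])
    p=cv2.undistortPoints(np.array([[[u,v]]],float),K,np.array([d['k1'],0,0,0.]))[0,0]
    E=cam(d); Rm=E[:3,:3]; c=-Rm.T@E[:3,3]; return c,Rm.T@np.array([p[0],-p[1],-1])
def at(d,u,v,z):
    c,w=ray(d,u,v); return c+w*(z-c[2])/w[2]
def proj(d,P):
    f=210/np.tan(np.radians(d['fov_y'])/2); E=cam(d); p=(E[:3,:3]@np.array(P).T).T+E[:3,3]
    s=np.c_[p[:,0],-p[:,1]]/-p[:,2:]; s=s*(1+d['k1']*(s**2).sum(1,keepdims=True)); return s*f+[d['cx'],d['cy']]
def save(d,f):
    import pickle; pickle.dump(d,open(f,'wb'))
E
python3 - <<'E'
from h import *
a=snap('scene','s.png');b=snap('top','t.png')
save(a,'s.pkl');save(b,'t.pkl'); print(a['s'],{k:v for k,v in b.items() if k!='color'})
E
```

```text
pics
{'clock': 0.0, 'q': array([ 1.26879765,  0.68996495, -0.19448399,  1.56634417,  0.1572787 ,
        0.90250725, -0.21504054]), 'qd': array([ 4.87693212e-05, -8.80003250e-04,  8.62727315e-04,  8.23688406e-04,
       -1.72607916e-03, -2.78633814e-04,  1.23765756e-04]), 'joint_torque': array([-5.04517611e-04, -5.27566588e+01, -1.26738299e+00, -1.53434247e+01,
       -5.27245249e-02,  6.48761401e-03,  2.02627421e-04]), 'tool_pos': array([ 0.20569209, -0.58953039,  0.2489211 ]), 'eef_rot': array([-0.69700011, -0.11883324,  0.69731347, -0.1175731 ]), 'contact_force': array([ 0.13380386,  0.52946415, -0.19355963]), 'moment': array([-0.01874573,  0.03231837, -0.00054096]), 'opening': 0.9977466700183192} {'fov_y': 54.48732495623865, 'cx': 279.94562973116024, 'cy': 216.2727433529646, 'k1': -0.10769024890197594, 'extrinsics': array([[-0.0154594 , -0.99957263, -0.02481061, -0.0214907 ],
       [ 0.98178311, -0.01987456,  0.18896279, -0.5041999 ],
       [-0.18937513, -0.02143739,  0.98167077, -0.87006804],
       [ 0.        ,  0.        ,  0.        ,  1.        ]]), 's': {'clock': 0.05, 'q': array([ 1.26880529,  0.68996811, -0.1945    ,  1.56631402,  0.1573186 ,
        0.90250514, -0.21510709]), 'qd': array([ 0.00031092, -0.00115633,  0.00085805, -0.00063947,  0.00025265,
        0.00094873,  0.00073356]), 'joint_torque': array([-2.85788279e-03, -5.29018092e+01, -1.27323456e+00, -1.54034364e+01,
       -5.26168279e-02,  1.55916474e-03,  7.12482745e-06]), 'tool_pos': array([ 0.20569368, -0.58954911,  0.24892757]), 'eef_rot': array([-0.69699892, -0.11880563,  0.6973195 , -0.11757228]), 'contact_force': array([ 0.10387855, -0.74018302,  0.10740988]), 'moment': array([ 0.00305779, -0.01397879,  0.01942518]), 'opening': 0.9997813190616657}}
```

View pics/t.png

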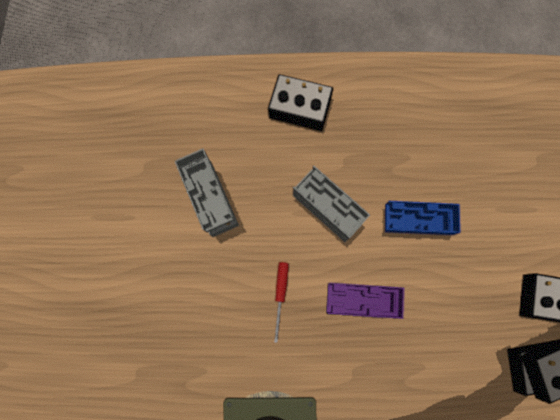

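View pics/s.png

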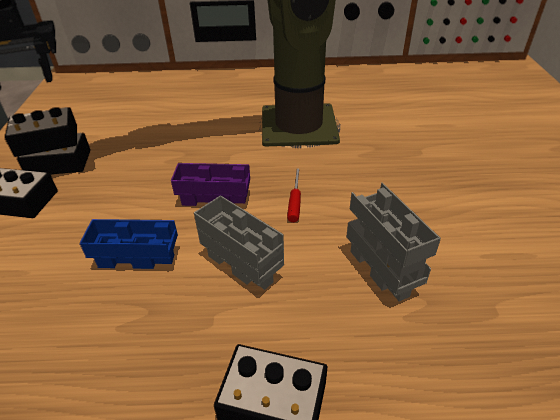

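The top view has four bin-shaped things. The grey pair at (331,205) is low in the scene view, at (240,245) there. The grey pair at (208,194) is tall, at (395,240) in the scene view. The blue bin at (422,218) and the purple one at (365,300) are look-alikes. I choose the grey pair at (331,205) and check it in one close crop.

```bash
python3 - <<'E'
from h import *
t=cv2.imread('pics/t.png');s=cv2.imread('pics/s.png')
a=cv2.resize(t[160:250,283:378],None,fx=4.2,fy=4.2,interpolation=2)
b=cv2.resize(s[190:300,185:295],(378,378),interpolation=2)
o=np.zeros((378,800,3),np.uint8);o[:,:399]=a[:378,:399];o[:,410:788]=b;cv2.imwrite('pics/c.png',o)
E
```

```text
(no output)
```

View pics/c.png

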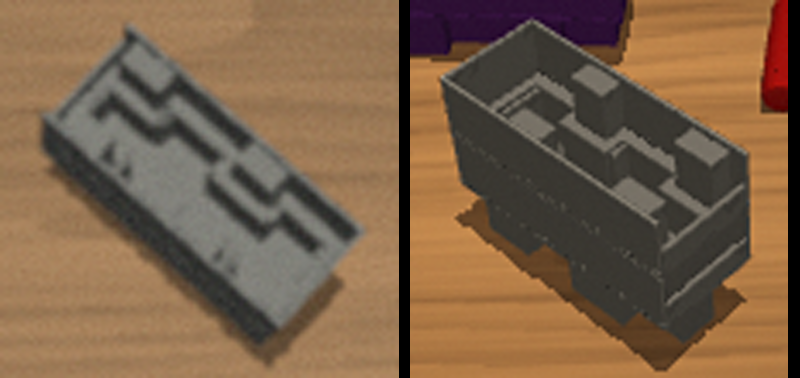

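The crop shows the grey low pair. The cut-down front end is at the near right in the scene view, about (270,255). In the top view that is the upper-left end, about (303,178). I estimate the pose from the rim corners in both views.

```bash
python3 - <<'E'
from h import *
import pickle
from scipy.optimize import least_squares
t=pickle.load(open('t.pkl','rb'));s=pickle.load(open('s.pkl','rb'))
# corners rim: front-left(+y), front-right, back-left, back-right in bin axes
ct=np.array([[45,120],[130,30],[262,345],[360,232]])/4.2+[283,160]
cs=(np.array([[747,152],[660,240],[532,22],[443,80]])-[410,0])*110/378+[185,190]
for p in ct: print('t',at(t,*p,.116).round(4))
for p in cs: print('s',at(s,*p,.116).round(4))
loc=np.array([[.08,.033],[.08,-.033],[-.08,.033],[-.08,-.033]])
def W(q,z=.116):
    c,S=np.cos(q[2]),np.sin(q[2]); return np.c_[loc@np.array([[c,S],[-S,c]])+q[:2],[z]*4]
Pt=np.array([at(t,*p,.116) for p in ct]).mean(0)
for both in ('t','s','ts'):
  best=None
  for a in (.5,-.5,2.5,-2.5):
    for k in ([0,1,2,3],[1,0,3,2]):
      f=lambda q:np.r_[(proj(t,W(q))-ct).ravel()*('t' in both),(proj(s,W(q))-cs[k]).ravel()*('s' in both)]
      o=least_squares(f,[*Pt[:2],a])
      if best is None or o.cost<best[0].cost: best=(o,k)
  o,k=best;print(both,o.x,o.cost,k,o.fun.round(1))
st=r.get_state();print(R.from_quat(st['eef_rot']).as_matrix().round(3))
w=r.snapshot('wrist')['tool_from_camera'];print(np.array(w).round(3))
E
```

```text
t [ 0.5494 -0.0619  0.116 ]
t [ 0.5957 -0.1061  0.116 ]
t [ 0.4338 -0.1655  0.116 ]
t [ 0.489  -0.2167  0.116 ]
s [ 0.5555 -0.0595  0.116 ]
s [ 0.6121 -0.102   0.116 ]
s [ 0.4486 -0.1735  0.116 ]
s [ 0.4941 -0.2167  0.116 ]
t [ 0.51703857 -0.1374561   0.77359774] 9.826883040430372 [0, 1, 2, 3] [-1.9 -0.8 -0.4 -0.7  2.  -1.5  0.3  2.9  0.  -0.  -0.  -0.   0.  -0.
  0.  -0. ]
s [ 0.52785625 -0.1378848   0.80439335] 6.033197970323908 [0, 1, 2, 3] [-0.  -0.  -0.  -0.   0.  -0.   0.  -0.   1.3  1.6 -0.7 -2.3  0.4 -0.
 -1.1  0.8]
ts [ 0.52154214 -0.13792841 -5.4947553 ] 38.824654587348874 [0, 1, 2, 3] [-1.9 -2.3 -0.8 -2.5  2.7 -3.9  0.6  0.2  0.9 -0.4 -1.5 -4.9  1.4 -2.4
 -0.3 -2. ]
[[-0.001  0.33  -0.944]
 [ 0.002 -0.944 -0.33 ]
 [-1.    -0.002  0.   ]]
[[ 0.001  0.284 -0.959 -0.134]
 [ 1.     0.001  0.001  0.   ]
 [ 0.001 -0.959 -0.284 -0.072]
 [ 0.     0.     0.     1.   ]]
```

>>> drive_tool:
  deltas:
    - [[0,0,0],[0,-2.2,-3.1],8.8]
    - [[0,0,0],[0,-2.2,-3.1],8.8]
    - [[0,0,0],[0,-2.2,-3.1],8.8]
    - [[0,0,0],[0,-2.2,-3.1],8.8]
    - [[0,0,0],[0,-2.2,-3.1],8.8]
    - [[0,0,0],[0,-2.2,-3.1],8.8]
    - [[0,0,0],[0,-2.2,-3.1],8.8]
    - [[0,0,0],[0,-2.2,-3.1],8.8]
    - [[-5,0,0],[0,0,0],8.8]
    - [[-5,0,0],[0,0,0],8.8]

```text
clock: 0.98
tool_pos: [0.3845, -0.339, 0.2498]
eef_rot: [0.684, 0.183, -0.683, 0.182]
contact_force: [-0.5, -1.1, 0.0]
opening: 0.996
```

```bash
python3 - <<'E'
from h import *
s=r.get_state();print(s['q'].round(3),s['tool_pos'],R.from_quat(s['eef_rot']).as_matrix().round(3))
E
```

```text
[ 0.777  0.546 -0.226  1.9    0.177  0.715 -0.6  ] [ 0.38451226 -0.33897707  0.24979042] [[ 0.001  0.498 -0.867]
 [ 0.001 -0.867 -0.498]
 [-1.    -0.    -0.001]]
```

>>> drive_tool:
  deltas:
    - [[0,0,0],[0,-1.5,-3.1],8.8]
    - [[0,0,0],[0,-1.5,-3.1],8.8]
    - [[0,0,0],[0,-1.5,-3.1],8.8]
    - [[0,0,0],[0,-1.5,-3.1],8.8]
    - [[0,0,0],[0,-1.5,-3.1],8.8]
    - [[0,0,0],[0,-1.5,-3.1],8.8]
    - [[0,0,0],[0,-1.6,-3.3],8.8]
    - [[-5,0,0],[0,0,0],8.8]
    - [[-5,0,0],[0,0,0],8.8]
    - [[-5,0,0],[0,0,0],8.8]
    - [[0,0,0],[0,0,0],8.8]

```text
clock: 1.9
tool_pos: [0.5213, -0.1424, 0.2494]
eef_rot: [-0.654, -0.267, 0.655, -0.267]
contact_force: [0.0, -0.4, -0.2]
opening: 0.999
```

```bash
python3 - <<'E'
from h import *
d=snap('wrist','w1.png');save(d,'w1.pkl')
s=d['s'];print(s['q'].round(3),s['tool_pos'],R.from_quat(s['eef_rot']).as_matrix().round(3))
E
```

```text
[ 0.349  0.584 -0.271  1.819  0.214  0.767 -0.83 ] [ 0.52128467 -0.14242533  0.24939567] [[-0.001  0.7   -0.714]
 [ 0.    -0.714 -0.7  ]
 [-1.    -0.001  0.   ]]
```

View pics/w1.png

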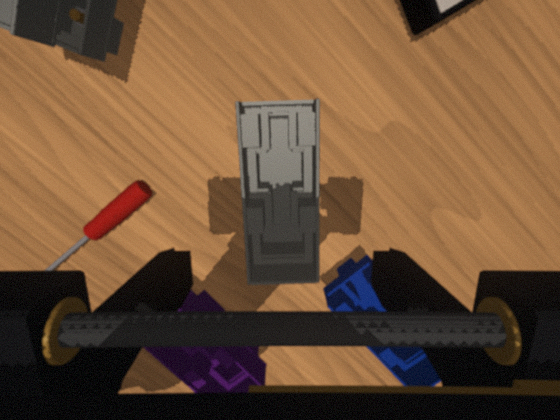

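The close view shows the bin nearly aligned between the fingers. Its rim corners are near (237,101), (320,98), (320,283) and (246,283). The terminals (brass) are hidden. The front end is at the top of the picture.

```bash
cat > fit.py <<'E'
from h import *
from scipy.optimize import least_squares
loc=np.array([[.08,.033],[.08,-.033],[-.08,.033],[-.08,-.033]])
def fit(d,c,z,a):
    def W(q):
        C,S=np.cos(q[2]),np.sin(q[2]); return np.c_[loc@np.array([[C,S],[-S,C]])+q[:2],[z]*4]
    P=np.mean([at(d,*p,z) for p in c],0)
    o=least_squares(lambda q:(proj(d,W(q))-c).ravel(),[*P[:2],a])
    C=np.array([o.x[0],o.x[1],0]);s=d['s'];M=R.from_quat(s['eef_rot']).as_matrix()
    print('pose',o.x.round(4),np.degrees(o.x[2]).round(2),'res',o.fun.round(1))
    print('tool delta cm',(M.T@(C-np.r_[s['tool_pos'][:2],0])*100).round(2),'tool y head',np.degrees(np.arctan2(M[1,1],M[0,1])).round(2))
    return o.x
E
python3 - <<'E'
from fit import *
import pickle
d=pickle.load(open('w1.pkl','rb'))
g=cv2.cvtColor(d['color'],cv2.COLOR_RGB2GRAY)
c=np.array([[237,101],[320,98.],[247,283],[319,283]])
for p in c: print(at(d,*p,.116).round(4))
for z in(.112,.116,.12): fit(d,c,z,.78)
o=np.array(d['color'])[85:300,220:340,::-1]; cv2.imwrite('pics/w1c.png',cv2.resize(o,None,fx=2.75,fy=2.75,interpolation=2))
E
```

```text
[ 0.5538 -0.0615  0.116 ]
[ 0.6001 -0.1058  0.116 ]
[ 0.4434 -0.1736  0.116 ]
[ 0.4892 -0.2204  0.116 ]
pose [ 0.5209 -0.141   0.7972] 45.68 res [-0.6 -0.1  0.6  0.8  0.2  0.2 -0.3 -1.2]
tool delta cm [ 0.   -0.13 -0.08] tool y head -45.6
pose [ 0.5214 -0.1405  0.7972] 45.68 res [-1.3 -1.2  1.3 -0.3 -0.2  1.8  0.2  0.4]
tool delta cm [ 0.   -0.13 -0.14] tool y head -45.6
pose [ 0.5219 -0.1401  0.7972] 45.68 res [-2.  -2.3  1.9 -1.4 -0.7  3.4  0.8  2. ]
tool delta cm [ 0.   -0.13 -0.21] tool y head -45.6
```

View pics/w1c.png

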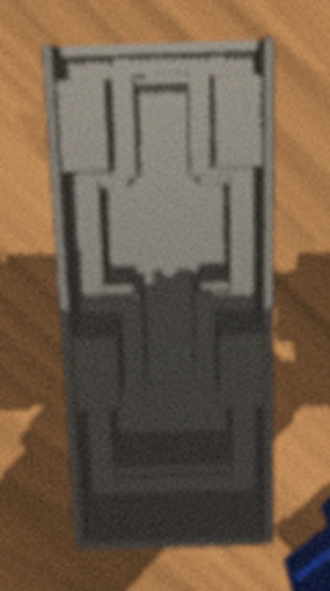

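>>> drive_tool:
  deltas:
    - [[-1.2,0,0],[0,-0.1,-0.15],8.8]
    - [[0,0,0],[2,0,0],8.8]
    - [[0,0,0],[2,0,0],8.8]
    - [[0,0,0],[2,0,0],8.8]
    - [[0,0,0],[2,0,0],8.8]
    - [[0,0,0],[0,0,0],8.8]
    - [[0,0,0],[0,0,0],8.8]

```text
clock: 2.53
tool_pos: [0.5213, -0.1409, 0.1693]
eef_rot: [-0.652, -0.273, 0.653, -0.273]
contact_force: [-0.3, 0.5, 0.2]
opening: 0.999
```

```bash
python3 - <<'E'
from h import *
d=snap('wrist','w2.png');save(d,'w2.pkl')
s=d['s'];M=R.from_quat(s['eef_rot']).as_matrix();print(s['q'].round(3),s['tool_pos'],np.degrees(np.arctan2(M[1,1],M[0,1])),s['contact_force'])
E
```

```text
[ 0.318  0.7   -0.23   1.897  0.273  0.576 -0.869] [ 0.5213053  -0.14086134  0.16929017] -44.59642673213339 [-0.25541968  0.54001213  0.24864126]
```

View pics/w2.png

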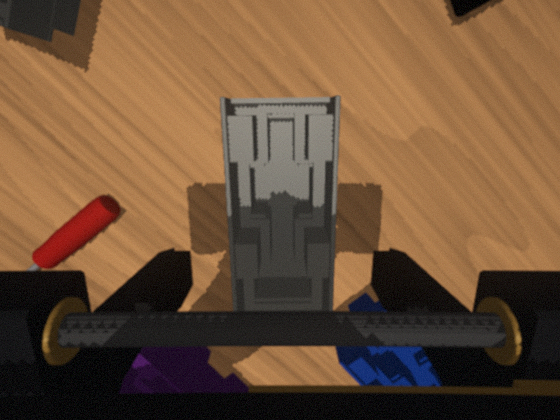

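The bin sits symmetrically between the fingers. Its front corners are at (222,97) and (340,97), and its side walls cross v=305 at about 234 and 333. I check the position along its length.

```bash
python3 - <<'E'
from h import *
import pickle
d=pickle.load(open('w2.pkl','rb'));s=d['s'];M=R.from_quat(s['eef_rot']).as_matrix()
for p in [(222,97),(340,97),(234,305),(333,305)]:
    print((M.T@(at(d,*p,.116)-s['tool_pos'])*100).round(2))
E
```

```text
[ 5.32 -3.26 -7.95]
[ 5.31  3.1  -7.94]
[ 5.34 -3.15  4.87]
[5.33 3.28 4.86]
```

>>> drive_tool:
  deltas:
    - [[-0.6,0,0],[1.5,0,0],8.8]
    - [[0,0,0],[1.5,0,0],8.8]
    - [[0,0,0],[1.5,0,0],8.8]
    - [[0,0,0],[1.3,0,0],8.8]
    - [[0,0,0],[1.3,0,0],8.8]
    - [[0,0,0],[0,0,0],8.8]
    - [[0,0,0],[0,0,0],8.0]
    - [[0,0,0],[0,0,0],7.5]
    - [[0,0,0],[0,0,0],7.2]
    - [[0,0,0],[0,0,0],7.0]
    - [[0,0,0],[0,0,0],6.8]
    - [[0,0,0],[0,0,0],6.6]
  force: 12

```text
clock: 3.58
tool_pos: [0.5218, -0.1408, 0.0991]
eef_rot: [0.651, 0.277, -0.651, 0.277]
contact_force: [-0.3, 1.0, -0.0]
opening: 0.749
```

>>> drive_tool:
  deltas:
    - [[0,0,0],[0,0,0],6.4]
    - [[0,0,0],[0,0,0],6.2]
    - [[0,0,0],[0,0,0],6.0]
    - [[0,0,0],[0,0,0],5.5]
    - [[0,0,0],[0,0,0],5.5]
    - [[0,0,0],[0,0,0],5.5]
  force: 12

```text
clock: 4.08
tool_pos: [0.5217, -0.1408, 0.0991]
eef_rot: [-0.651, -0.277, 0.651, -0.277]
contact_force: [-1.1, 1.1, 5.9]
opening: 0.746
```

>>> drive_tool:
  deltas:
    - [[0,0,0],[-0.3,0,0],5.5]
    - [[0,0,0],[-0.4,0,0],5.5]
    - [[0,0,0],[-0.6,0,0],5.5]
    - [[0,0,0],[-0.8,0,0],5.5]
    - [[0,0,0],[-1,0,0],5.5]
    - [[0,0,0],[-1,0,0],5.5]
    - [[0,0,0],[-1.2,0,0],5.5]
    - [[0,0,0],[-1.2,0,0],5.5]
    - [[0,0,0],[-1.5,0,0],5.5]
    - [[0,0,0],[-1.5,0,0],5.5]
    - [[0,0,0],[-1.5,0,0],5.5]
    - [[0,0,0],[0,0,0],5.5]
  force: 20

```text
clock: 5.08
tool_pos: [0.5236, -0.1413, 0.2121]
eef_rot: [0.653, 0.275, -0.649, 0.278]
contact_force: [0.7, -0.7, -1.2]
opening: 0.749
```

```bash
python3 - <<'E'
from h import *
d=snap('scene','s2.png');save(d,'s2.pkl');t=snap('top','t2.png');save(t,'t2.pkl');w=snap('wrist','w3.png');save(w,'w3.pkl')
s=d['s'];print(s['contact_force'],s['tool_pos'],s['q'].round(2))
a=cv2.imread('pics/s2.png')[100:320,150:450];b=cv2.imread('pics/w3.png')
o=np.zeros((587,800,3),np.uint8);a=cv2.resize(a,(400,293));o[:293,:400]=a;o[:300,400:]=cv2.resize(b,(400,300))
c=cv2.resize(cv2.imread('pics/t2.png')[140:260,250:410],(380,285));o[300:585,:380]=c;cv2.imwrite('pics/m.png',o)
E
```

```text
[ 0.70481395 -0.68664355 -1.23401205] [ 0.52362891 -0.14126717  0.21213084] [ 0.34  0.64 -0.26  1.86  0.25  0.67 -0.84]
```

View pics/m.png

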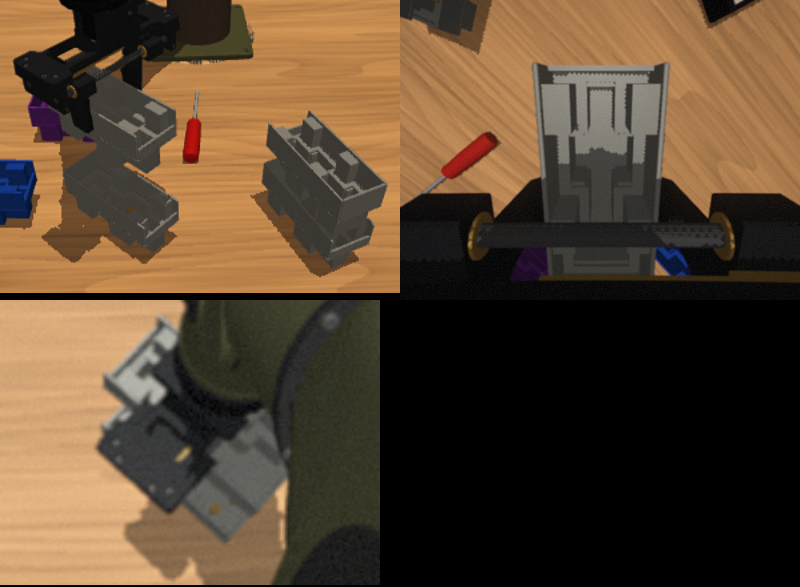

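The bin is out and held level. The base stands where it was, with brass showing. Now the half turn.

>>> drive_tool:
  deltas:
    - [[-3,0,0],[0,0,0],5.5]
    - [[-6,0,0],[0,0,0],5.5]
    - [[-7,0,0],[0,0,0],5.5]
    - [[-7,0,0],[0,0,0],5.5]
    - [[-7,0,0],[0,0,0],5.5]
    - [[-7,0,0],[0,0,0],5.5]
    - [[-7,0,0],[0,0,0],5.5]
    - [[-7,0,0],[0,0,0],5.5]
    - [[-7,0,0],[0,0,0],5.5]
    - [[-7,0,0],[0,0,0],5.5]
    - [[-7,0,0],[0,0,0],5.5]
    - [[-7,0,0],[0,0,0],5.5]

```text
clock: 6.23
tool_pos: [0.521, -0.141, 0.2076]
eef_rot: [0.324, 0.629, -0.325, 0.628]
contact_force: [-0.3, 1.5, -1.8]
opening: 0.746
```

>>> drive_tool:
  deltas:
    - [[-7,0,0],[0,0,0],5.5]
    - [[-7,0,0],[0,0,0],5.5]
    - [[-7,0,0],[0,0,0],5.5]
    - [[-7,0,0],[0,0,0],5.5]
    - [[-7,0,0],[0,0,0],5.5]
    - [[-7,0,0],[0,0,0],5.5]
    - [[-7,0,0],[0,0,0],5.5]
    - [[-7,0,0],[0,0,0],5.5]
    - [[-7,0,0],[0,0,0],5.5]
    - [[-7,0,0],[0,0,0],5.5]
    - [[-7,0,0],[0,0,0],5.5]
    - [[-7,0,0],[0,0,0],5.5]

```text
clock: 7.23
tool_pos: [0.5211, -0.1411, 0.2075]
eef_rot: [-0.179, 0.685, 0.18, 0.683]
contact_force: [-0.8, 0.9, -2.6]
opening: 0.747
```

>>> drive_tool:
  deltas:
    - [[-6,0,0],[0,0,0],5.5]
    - [[-4,0,0],[0,0,0],5.5]
    - [[-3,0,0],[0,0,0],5.5]
    - [[0,0,0],[0,0,0],5.5]
    - [[0,0,0],[0,0,0],5.5]
    - [[0,0,0],[0,0,0],5.5]

```text
clock: 7.73
tool_pos: [0.5215, -0.141, 0.2082]
eef_rot: [-0.253, 0.661, 0.253, 0.66]
contact_force: [1.0, 0.3, -1.4]
opening: 0.746
```

```bash
python3 - <<'E'
from h import *
d=snap('scene','s3.png');save(d,'s3.pkl');w=snap('wrist','w4.png');save(w,'w4.pkl')
s=d['s'];M=R.from_quat(s['eef_rot']).as_matrix();print(s['contact_force'],s['tool_pos'],s['q'].round(2),np.degrees(np.arctan2(M[1,1],M[0,1])),M.round(4))
a=cv2.imread('pics/s3.png')[150:310,160:310];o=np.zeros((420,800,3),np.uint8)
o[:,:393]=cv2.resize(a,(393,420),interpolation=2);b=cv2.imread('pics/w4.png')[:420,80:480];o[:,400:]=b;cv2.imwrite('pics/m2.png',o)
E
```

```text
[ 0.9772573   0.30709486 -1.44238192] [ 0.52147092 -0.14095409  0.20816581] [ 0.77  0.85 -1.09  1.84  0.89  1.04  1.61] 131.9705405276864 [[-1.000e-03 -6.687e-01  7.435e-01]
 [ 2.000e-04  7.435e-01  6.687e-01]
 [-1.000e+00  8.000e-04 -7.000e-04]]
```

View pics/m2.png

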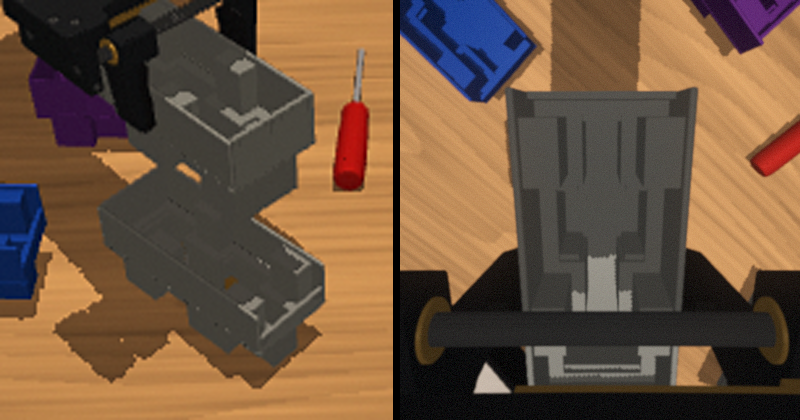

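The bin is turned and held level, with its front now towards the robot. The base is visible below it, with corners in the crop at (324,262), (256,347) and (100,208). I check with the scene camera that the base has not moved from the grip pose, correcting for the bias seen before.

```bash
python3 - <<'E'
from h import *
import pickle
s0=pickle.load(open('s.pkl','rb'));s=pickle.load(open('s3.pkl','rb'))
a=np.radians(45.8);x=np.array([np.cos(a),np.sin(a),0]);y=np.array([-x[1],x[0],0]);C=np.array([.5216,-.1408,0])
P=lambda z:np.array([C+i*.08*x+j*.033*y+[0,0,z] for i,j in((1,1),(1,-1),(-1,-1))])
o0=(np.array([[747,152],[660,240],[443,80]])-[410,0])*110/378+[185,190]
o=np.array([[324,262],[256,347],[100,208]])*150/393+[160,150]
print('before',(o0-proj(s0,P(.116))).round(1).tolist());print('now',(o-proj(s,P(.076))).round(1).tolist())
print('mm/px',1000*np.linalg.norm(at(s,250,250,.08)-at(s,251,250,.08)))
# draw the predicted base on the picture
im=cv2.imread('pics/s3.png');b=cv2.resize(im[180:300,185:305],(600,600),interpolation=2)
for q,p in zip(P(.076),proj(s,P(.076))): cv2.circle(b,tuple(((p-[185,180]+.5)*5).astype(int)),3,(0,0,255),-1)
cv2.imwrite('pics/b.png',b)
w=pickle.load(open('w4.pkl','rb'));st=w['s'];M=R.from_quat(st['eef_rot']).as_matrix()
# held bin in tool axes: rim z = tcp+.017
z=st['tool_pos'][2]+.0169
for p in [(511-400+80,88),(697-400+80,88),(524-320,330),(683-320,330)]: print((M.T@(at(w,*p,z)-st['tool_pos'])*100).round(2))
print('to C',(M.T@(C-np.r_[st['tool_pos'][:2],0])*100).round(2))
E
```

```text
before [[0.6, 0.7], [2.7, 5.0], [2.1, 1.6]]
now [[0.8, 0.3], [1.3, 11.4], [2.4, 1.7]]
mm/px 1.75712330807507
[-1.69 -2.98 -8.15]
[-1.68  3.23 -8.15]
[-1.69 -3.18  1.28]
[-1.69  3.41  1.29]
to C [0.   0.02 0.01]
```

View pics/b.png

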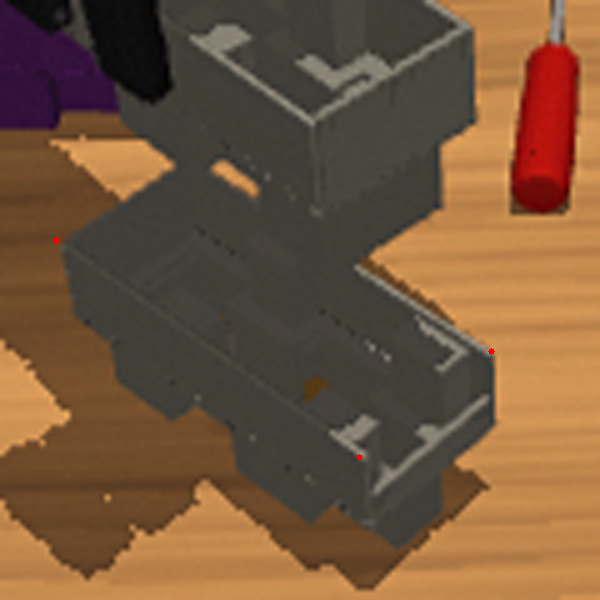

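The predicted base corners land within about 1 px of the picture, so the base has not moved. The held bin is centred. I take up the missing 4° of turn and descend to about 7 mm above the seat.

>>> drive_tool:
  deltas:
    - [[-4.1,0,0],[0,0,0],5.5]
    - [[0,0,0],[0.7,0,0],5.5]
    - [[0,0,0],[1.2,0,0],5.5]
    - [[0,0,0],[1.2,0,0],5.5]
    - [[0,0,0],[1.2,0,0],5.5]
    - [[0,0,0],[1.2,0,0],5.5]
    - [[0,0,0],[0.9,0,0],5.5]
    - [[0,0,0],[0.6,0,0],5.5]
    - [[0,0,0],[0,0,0],5.5]
    - [[0,0,0],[0,0,0],5.5]
    - [[0,0,0],[0,0,0],5.5]

```text
clock: 8.75
tool_pos: [0.5222, -0.1408, 0.1392]
eef_rot: [-0.277, 0.65, 0.277, 0.651]
contact_force: [1.3, -0.3, -1.2]
opening: 0.743
```

```bash
python3 - <<'E'
from h import *
s=r.get_state();M=R.from_quat(s['eef_rot']).as_matrix();print(s['contact_force'],s['tool_pos'],np.degrees(np.arctan2(M[1,1],M[0,1])),(M.T@(np.array([.5216,-.1408,.1311])-s['tool_pos'])*100).round(2),M[2].round(4))
d=snap('scene','s4.png');b=cv2.resize(d['color'][160:300,185:305,::-1],(514,600),interpolation=2);cv2.imwrite('pics/b2.png',b)
E
```

```text
[ 1.26932013 -0.28671541 -1.205095  ] [ 0.52224722 -0.1408048   0.13916371] 136.13948193321474 [ 0.81  0.05 -0.05] [-1.e+00 -7.e-04  8.e-04]
```

View pics/b2.png

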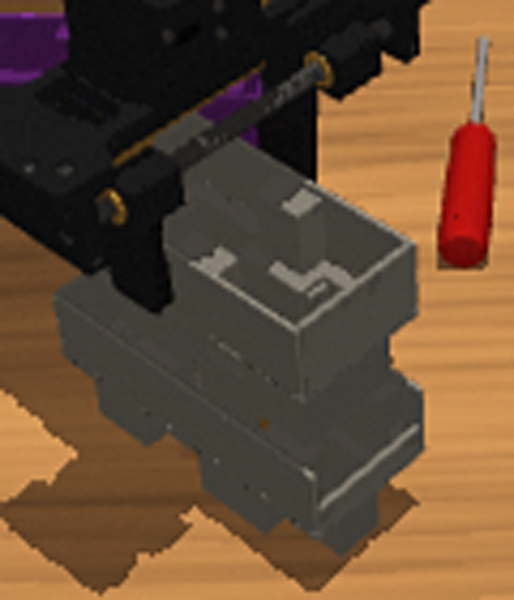

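The bin stands over the base, aligned, about 8 mm above its seat. Final descent is slow.

>>> drive_tool:
  deltas:
    - [[0,0,0],[0.2,0,0],5.5]
    - [[0,0,0],[0.2,0,0],5.5]
    - [[0,0,0],[0.1,0,0],5.5]
    - [[0,0,0],[0.1,0,0],5.5]
    - [[0,0,0],[0,0,0],5.5]
    - [[0,0,0],[0,0,0],5.5]

```text
clock: 9.3
tool_pos: [0.5218, -0.141, 0.1327]
eef_rot: [-0.277, 0.651, 0.277, 0.651]
contact_force: [-0.1, -0.2, -1.2]
opening: 0.747
```

>>> drive_tool:
  deltas:
    - [[0,0,0],[0.1,0,0],5.5]
    - [[0,0,0],[0.05,0,0],5.5]
    - [[0,0,0],[0,0,0],5.5]
    - [[0,0,0],[0,0,0],5.5]

```text
clock: 9.63
tool_pos: [0.5218, -0.141, 0.1312]
eef_rot: [-0.277, 0.651, 0.277, 0.651]
contact_force: [-0.6, -0.0, -0.9]
opening: 0.748
```

>>> drive_tool:
  deltas:
    - [[0,0,0],[0.05,0,0],5.5]
    - [[0,0,0],[0.05,0,0],5.5]
    - [[0,0,0],[0,0,0],5.5]
    - [[0,0,0],[0,0,0],5.5]

```text
clock: 9.97
tool_pos: [0.5219, -0.1409, 0.1311]
eef_rot: [-0.277, 0.65, 0.277, 0.651]
contact_force: [-2.1, -0.7, 5.4]
opening: 0.742
```

It makes contact at the expected height. I open gently and rise.

>>> drive_tool:
  deltas:
    - [[0,0,0],[0,0,0],6.6]
    - [[0,0,0],[0,0,0],6.8]
    - [[0,0,0],[0,0,0],7.2]
    - [[0,0,0],[0,0,0],7.8]
    - [[0,0,0],[0,0,0],8.4]
    - [[0,0,0],[0,0,0],8.8]
    - [[0,0,0],[0,0,0],8.8]
    - [[0,0,0],[-0.5,0,0],8.8]
    - [[0,0,0],[-1,0,0],8.8]
    - [[0,0,0],[-1.5,0,0],8.8]
    - [[0,0,0],[-2,0,0],8.8]
    - [[0,0,0],[-2,0,0],8.8]
  force: 10

```text
clock: 10.97
tool_pos: [0.5217, -0.1407, 0.2017]
eef_rot: [-0.277, 0.65, 0.277, 0.65]
contact_force: [0.6, -0.6, 0.2]
opening: 1.0
```

>>> drive_tool:
  deltas:
    - [[0,0,0],[-2,0,0],8.8]
    - [[0,0,0],[-2,0,0],8.8]
    - [[0,0,0],[0,0,0],8.8]
    - [[0,0,0],[0,0,0],8.8]
    - [[0,0,0],[0,0,0],8.8]

```text
clock: 11.38
tool_pos: [0.5214, -0.1412, 0.24]
eef_rot: [-0.277, 0.651, 0.277, 0.65]
contact_force: [0.1, 1.1, -0.4]
opening: 0.996
```

```bash
python3 - <<'E'
from h import *
d=snap('scene','s5.png');w=snap('wrist','w5.png');save(w,'w5.pkl');save(d,'s5.pkl')
s=d['s'];print(s['contact_force'],s['tool_pos'],s['opening'])
a=cv2.imread('pics/s5.png')[160:310,185:305];o=np.zeros((500,800,3),np.uint8)
o[:,:400]=cv2.resize(a,(400,500),interpolation=2);b=cv2.imread('pics/w5.png')[:420,80:480];o[:420,400:]=b;cv2.imwrite('pics/m5.png',o)
E
```

```text
[ 0.06488413  1.14727953 -0.37812798] [ 0.52138478 -0.14124519  0.2399632 ] 0.9955473412685018
```

View pics/m5.png

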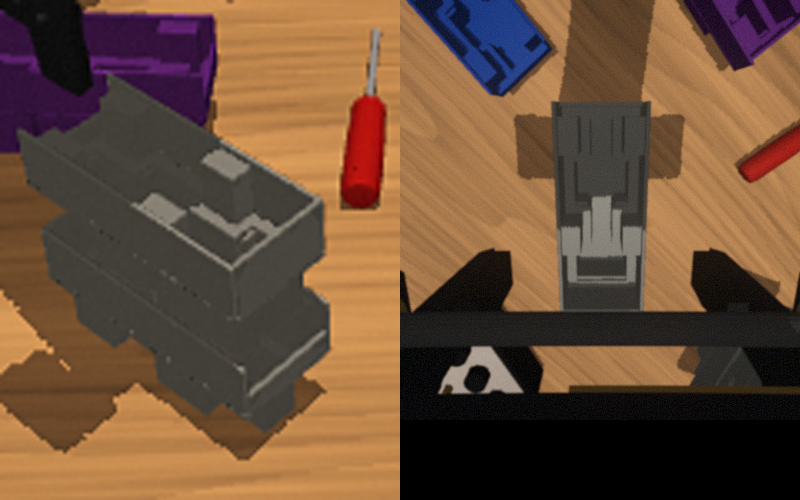

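The upper bin rests level and square on the base, with a gap between the collars as in the tall pair, and the gripper is clear. I do one number check and then hand in.

```bash
python3 - <<'E'
from h import *
import pickle
w=pickle.load(open('w5.pkl','rb'));st=w['s'];M=R.from_quat(st['eef_rot']).as_matrix()
for p in [(233,101),(330,101),(240,305),(323,305)]: print((M.T@(at(w,*p,.148)-st['tool_pos'])*100).round(2))
s=pickle.load(open('s5.pkl','rb'));a=np.radians(45.8);x=np.array([np.cos(a),np.sin(a),0]);y=np.array([-x[1],x[0],0]);C=np.array([.5216,-.1408,0])
for z,o in((.148,[[323,200],[233,266],[19,131]]),(.076,[[328,300],[247,366],[43,230]])):
    P=np.array([C+i*.08*x+j*.033*y+[0,0,z] for i,j in((1,1),(1,-1),(-1,-1))])
    print(z,(np.array(o)*.3+[185,160]-proj(s,P)).round(1).tolist())
s0=cv2.imread('pics/s.png').astype(int);s5=cv2.imread('pics/s5.png').astype(int);print('tall diff',abs(s0-s5)[180:305,340:445].mean(), 'bg',abs(s0-s5)[330:400,400:540].mean())
E
```

```text
[ 9.16 -3.09 -8.1 ]
[ 9.16  3.23 -8.09]
[ 9.14 -3.19  7.04]
[9.14 3.3  7.06]
0.148 [[-0.3, 0.3], [1.0, -1.2], [1.1, 1.3]]
0.076 [[0.6, 0.3], [2.7, -1.3], [2.1, 1.3]]
tall diff 11.676114285714286 bg 14.899285714285714
```

```bash
python3 -c "
from plant import r
print(r.finish_job())"
```

```text
the job is handed in; nothing more can be done
None
```

The upper bin of the low grey pair is now turned half a turn and resting on the ledges of the bin of brass terminals. I lifted it straight out, turned it, lowered it until it made light contact at the expected height (about 5 N), let go and rose clear. I handed the job in with about 11.5 s on the clock, and the hand-in reports no verdict.

Last checks:
- **Upper bin:** The rim fits the height expected when stacked, 148 mm. It is square and within about 1–2 mm of centred over the base.
- **Lower bin:** Its corners match where it stood before, to within 1–3 pixels at about 1.8 mm each. That is roughly the error of my corner readings, so I saw no sign that it moved.
- **Tall pair:** Its picture changed no more than the background did (11.7 against 14.9 mean difference). That check is coarse, and I never moved the arm near it.
- **Disagreements:** The first pose estimates from the scene and top cameras differed by about 1 cm along x. I used the close wrist-camera view instead, and the later checks agreed with it. The half turn also came out about 4° short, which I corrected before lowering the bin.

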